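Spot reading with a spring-tipped probe

TASK

Take the white spring-tipped probe out of its dock by sliding it out through the open mouth, because its flange is caught under the two lips, and press its tip lightly on the spot inside the orange ring of the sloping reference block, with the probe square to the sloping plate and the sprung tip pushed about half-way in. Be gentle, do not touch the blue-ringed block with the probe, and leave the other things on the bench alone. The program finishes while the gripper is holding the probe steady on the spot: do not let go or put it down.

Things in the scene. Friction and masses are not known exactly. Their poses are not given: they have to be found in the camera images.
- probe_grip (a point): Middle of the probe's white handle, the place to grip. Handle 24 x 24 mm square, from 50 mm below this point to 35 mm above it; under it a steel flange 42 mm across, 6 mm thick (50 to 56 mm below), a nose 16 mm across (to 74 mm below) and a brass sprung pin. z: along the probe, tip to top; x, y: square to the flat sides. It stands in the dock tip down, axes as the dock's.
- probe_tip (a point): End of the probe's brass sprung pin (6 mm thick, round end), on the probe's axis, 90 mm below probe_grip with the pin fully out; moves into the probe as the pin is pressed.
- probe_pin (a joint): How far the sprung pin is pushed in, m: 0 fully out, 0.012 fully in (hard stop). The spring starts at about 1 N and adds 0.4 N per mm, so half-way in (6 mm) takes about 3.4 N.
- dock: Dock, fixed: grey channel 78 x 70 mm, 61 mm high; origin on the bench under the channel, z up; open mouth at its -x, back wall at +x. The flange rests on ledges 46 mm up, under two aluminium lips (55 to 61 mm up, 30 mm apart): play 3 mm up, 2 mm sideways. Probe starts 0 to 12 mm from the origin towards the mouth; its flange is out from 53 mm. A 5 mm base plate reaches 40 mm out.
- orange_spot (a point): Centre of the spot to press, on the aluminium plate (74 x 66 mm) of the orange-ringed block, 41 mm above the bench. z: the plate's outward normal, 20 degrees from vertical, leaning to the block's -x; x: up the slope. Orange ring 18 mm inside, 26 mm outside diameter; white inside with a black dot at the centre. Block 78 x 70 mm, fixed.
- orange_block: The orange-ringed reference block; origin on the bench, under the spot.
- blue_block: A like block with a blue ring, not to be touched; origin on the bench under its spot. The two blocks may stand in either place.
- marker: Bystander: red felt marker lying down, 131 mm long, 12 mm thick, origin under its middle, its length along its y.
- dish: Bystander: petri dish, 93 mm across, 15 mm high, origin under its centre.
- bottle: Bystander: white reagent bottle with a screw cap, 47 mm across, 100 mm high, origin under its centre.
- probe: The whole probe; origin on its axis, 90 mm below probe_grip (the end of the pin when fully out), axes as probe_grip.
There are look-alikes about, which are no part of the job. Leave any turquoise look-alike of the probe alone.

How it is judged (in metres and radians):
On the way:
1. the probe is drawn out of the dock's mouth, its flange clear of the lips (x of probe_grip in the frame of dock below -0.055 m and contact force between the fingers and probe above 2 N), for 0.1 s.
At the end, for the whole second after the job is handed in: Still gripped and still, clear of the dock: the tip is within 6.5 mm of the centre of the orange-ringed spot, the probe within 0.12 rad of the plate's normal, the pin pushed in 3 to 9 mm, contact force 1 to 7 N (distance between probe_tip and orange_spot below 0.0065 m and angle between the z axis of probe_grip and the z axis of orange_spot, either way round below 0.12 rad and angle between probe_grip's own z axis and vertical below 0.8 rad and value of joint probe_pin between 0.003 and 0.009 m and contact force between probe and orange_block between 1 and 7 N and contact force between the fingers and probe above 2 N and contact force between probe and dock below 0.1 N and linear speed of probe below 0.02 m/s); the arm keeps its last pose, push and grip.
It fails at once if the probe is pressed on the orange-ringed block with more than 15 N (contact force between probe and orange_block above 15 N).
It fails at once if the probe touches the blue-ringed block (contact force between probe and blue_block above 0.5 N).
It fails at once if a bystander (marker, dish or bottle) is moved more than 20 mm (distance of any of marker, dish, bottle from where it was at the start of the episode above 0.02 m).
It also fails if it takes over 38 s, if anything falls off the work surface, if the arm or the gripper's body presses on something with over 40 N, if the wrist force passes 120 N, or if a joint passes its speed limit or range.

ROBOT

A 6-joint arm with a two-finger parallel gripper is mounted at the origin on a cart in front of the work surface, level with it; the furniture and walls round the work are solid. World frame = base frame: x ahead of the robot, y to its left, z up, the work surface at z = 0. Lengths are in mm, angles in rad, forces in N, time in s.
With the tool pointing down it reaches from about 350 to 975 mm from the base axis. Payload 7.1 kg.
Tool frame: the origin (TCP) lies on the front face of the gripper's body, between the roots of the fingers; the fingertips stand 80 mm ahead of it and the grasp point (between the pads) lies 61 mm ahead of it (env.tips_ahead is the distance from the TCP to the fingertips, in mm); z points along the fingers, y is the line along which they close (so a half turn about z gives the same grasp; the last joint's range is limited). The gripper opens to 88 mm and grips with 3 to 60 N. Pads are 20 mm wide; open, the fingers measure 115 mm over their backs; the gripper's body (75 mm by 178 mm) begins 61 mm behind the grasp point.
Start: joints at [-1.178, 0.423, 1.63, -0, 1.089, -0.019], TCP at [250.178, -572.727, 302.675] pointing down, gripper open.
Joint ranges: [-3, 3], [-0.9, 2.11], [0.09, 2.58], [-1.31, 4.45], [0.11, 2.69], [-2.54, 2.54]. Speed limits (rad/s): [2.39, 2.39, 3.01, 3.14, 3.14, 3.14].

INTERFACE

Orientations are given as a unit quaternion [x, y, z, w].
In Python, from station import env, set_gripper, viewer, workorder gives the robot as it stands. Calls block until the motion is done:
- env.reach(position, orientation): joint-space move of the TCP to a pose.
- env.move_l(position, rot=None, rate=150, f_stop=None): straight line of the TCP; rot=None keeps the orientation; rate is the mean speed in mm/s. With f_stop (N) it stops when the force on the tool has changed by that much, and returns True; else False.
- env.move_joints(angles): joint-space move.
- set_gripper(opening): finger opening in mm; the grip force is fixed at half the most; returns when the fingers have stopped.
- env.hold(seconds).
- env.ik(position, orientation): joint angles nearest the present ones, or None.
- env.read_state(): the state.
- viewer.camera(name): name is "scene" or "top" or "wrist"; returns the picture (384x512x3 uint8, blue, green, red); there is no depth.
- viewer.camera_params(name): a dict with "fx", "fy", "cx", "cy" (pixels), "dist" ([k1, k2, p1, p2, k3] as OpenCV has them; the pictures are not rectified), "pose" (4x4, takes a point from camera to world coordinates); the wrist camera has in their place "tool_from_camera" (4x4, takes a point from camera to tool coordinates, whose origin is the TCP and whose axes are the flange's). Camera axes: x right, y up, looking along -z (the intrinsics and any distortion apply to the point x, -y, -z); pixel columns grow to the right and rows downward; lengths in mm; the calibration is good to about 2 mm. A picture is of the moment at which its call begins: read the wrist's pose just before it. camera_params takes no time and is no camera call.
A pose or a line that the arm cannot do raises env.IKError and nothing moves.
- workorder.sign_off(): hands the job in; it is judged then, once.
The state is a dict: "time_s": time; "qpos": joint angles; "dq": joint speeds; "tau": joint torques, N m; "tool_pos": TCP position; "orientation": TCP orientation; "force": force on the tool from outside, world axes, zero at the start; "wrist_torque": the same for the moment, N m; "width": finger opening in mm; "grip_force": force on a finger pad.
Only numpy, scipy, OpenCV 4.12 (cv2) and the standard library are available. Lean on these libraries where they do the work, as an engineer would, in place of code of your own. Each camera call takes 0.05 s, during which the arm holds its last target. There are 200 camera calls.

## Working session

There is one attempt and no reset: what is moved stays moved. The work goes in short steps, each a Python script; the robot and the scene stay as the last script left them, time stands still between calls to the robot, and variables do not carry over. Pictures are saved under pics/ and viewed, at most 10 in all, crops included, and the job is handed in when it is done.

```bash
ls; mkdir -p pics; python3 - <<'E'
from station import env, viewer
import cv2, numpy as np
np.set_printoptions(precision=4,suppress=True)
for n in ("scene","top"):
    cv2.imwrite(f"pics/{n}0.png",cv2.resize(viewer.camera(n),(800,600),interpolation=cv2.INTER_CUBIC)); p=viewer.camera_params(n); print(n,p)
print(viewer.camera_params("wrist")); print(env.read_state())
E
```

```text
pics
scene {'fx': 425.0582018593054, 'fy': 425.0582018593054, 'cx': 251.04899631663304, 'cy': 187.84954721102753, 'dist': array([-0.0023,  0.    ,  0.    ,  0.    ,  0.    ]), 'pose': array([[ -0.8447,   0.3064,  -0.4388,  49.5835],
       [ -0.5349,  -0.5108,   0.673 , 817.1148],
       [ -0.018 ,   0.8032,   0.5954, 763.8261],
       [  0.    ,   0.    ,   0.    ,   1.    ]])}
top {'fx': 438.9097433158638, 'fy': 438.9097433158638, 'cx': 250.63060124400016, 'cy': 188.14256576054578, 'dist': array([0.0374, 0.    , 0.    , 0.    , 0.    ]), 'pose': array([[  -0.0066,    0.9892,   -0.1461,  387.8015],
       [  -0.9999,   -0.0049,    0.0119,   42.436 ],
       [   0.011 ,    0.1462,    0.9892, 1309.6765],
       [   0.    ,    0.    ,    0.    ,    1.    ]])}
{'fx': 304.70311328897026, 'fy': 304.70311328897026, 'cx': 259.8370657130083, 'cy': 191.19583001349434, 'dist': array([-0.0238,  0.    ,  0.    ,  0.    ,  0.    ]), 'tool_from_camera': array([[ -0.0003,   0.9665,   0.2568,  68.3395],
       [  1.    ,   0.0007,  -0.0013,  -0.6961],
       [ -0.0015,   0.2568,  -0.9665, -82.2312],
       [  0.    ,   0.    ,   0.    ,   1.    ]])}
{'time_s': 0.1, 'qpos': array([-1.178 ,  0.4238,  1.6306,  0.    ,  1.0886, -0.019 ]), 'dq': array([ 0.0015, -0.0017, -0.0006,  0.0006,  0.0005,  0.0011]), 'tau': array([ -0.0001, -54.5617, -27.4326,   0.0645,   0.0188,   0.    ]), 'tool_pos': array([ 250.0478, -572.3705,  301.9609]), 'orientation': array([ 0.9789,  0.2045, -0.0001, -0.0007]), 'force': array([-0.2966,  0.035 , -0.2619]), 'wrist_torque': array([-0.0344,  0.0007, -0.0443]), 'grip_force': 0.0, 'width': 87.41096497407337}
```

View pics/top0.png

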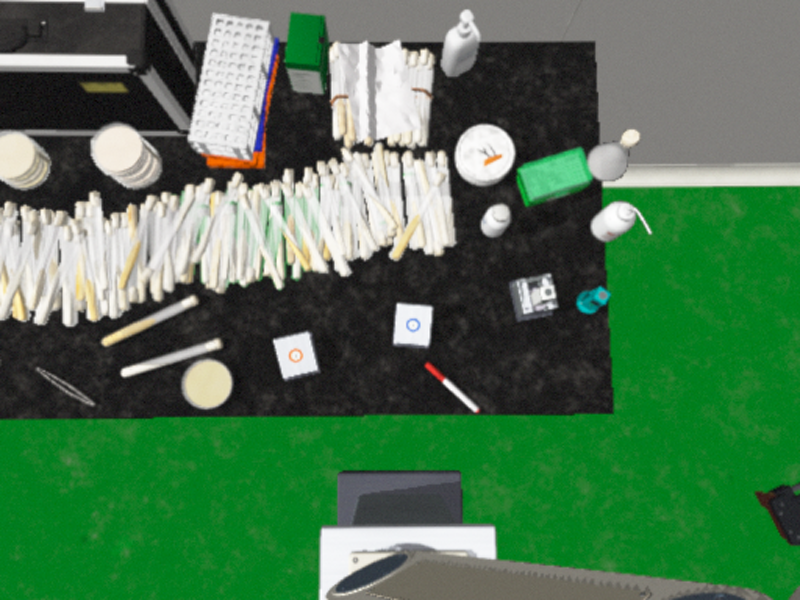

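View pics/scene0.png

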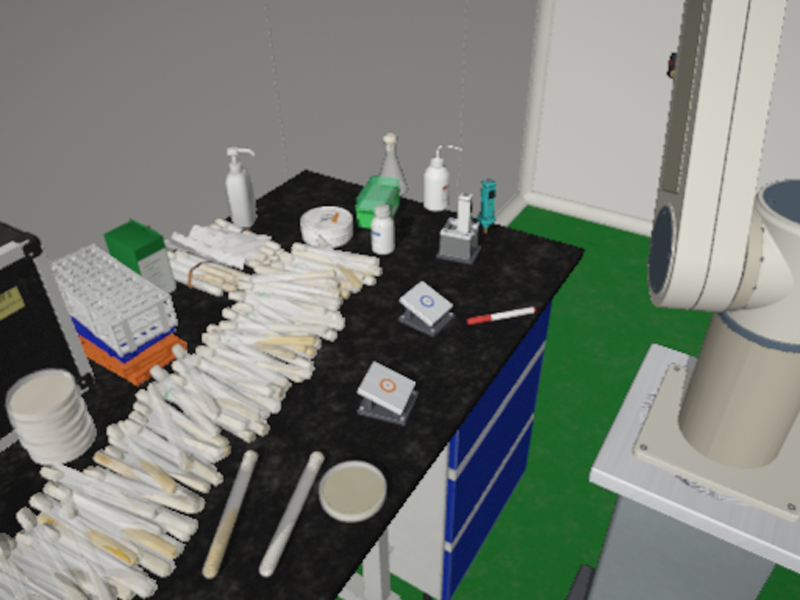

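The top view shows the orange ring at about (295,355), the blue ring at (413,325), the dock at (533,296) and the turquoise look-alike at (593,300), all in 800x600 pixels. I'll enlarge these areas.

```bash
cat > h.py <<'E'
import numpy as np, cv2
from station import env, set_gripper, viewer, workorder
from scipy.spatial.transform import Rotation as R
np.set_printoptions(precision=3,suppress=True)
def ray(n,uv,pose=None):
    p=viewer.camera_params(n); K=np.array([[p['fx'],0,p['cx']],[0,p['fy'],p['cy']],[0,0,1]])
    x,y=cv2.undistortPoints(np.array([[uv]],float),K,p['dist'])[0,0]
    T=p['pose'] if pose is None else pose
    return T[:3,3],T[:3,:3]@np.array([x,-y,-1.])
def on_z(n,uv,z,pose=None):
    o,d=ray(n,uv,pose); return o+d*(z-o[2])/d[2]
def proj(n,P,pose=None):
    p=viewer.camera_params(n); K=np.array([[p['fx'],0,p['cx']],[0,p['fy'],p['cy']],[0,0,1]])
    T=p['pose'] if pose is None else pose
    c=(np.atleast_2d(P)-T[:3,3])@T[:3,:3]; c=c*[1,-1,-1]
    return cv2.projectPoints(c,np.zeros(3),np.zeros(3),K,p['dist'])[0][:,0]
def wpose():
    s=env.read_state(); T=np.eye(4); T[:3,:3]=R.from_quat(s['orientation']).as_matrix(); T[:3,3]=s['tool_pos']
    return T@viewer.camera_params('wrist')['tool_from_camera']
E
python3 - <<'E'
from h import *
a=cv2.imread('pics/top0.png') 
t=viewer.camera('top'); s=viewer.camera('scene')
c=lambda im,x,y,w,h:cv2.resize(im[y:y+h,x:x+w],(400,300),interpolation=cv2.INTER_CUBIC)
# 64x48 crops -> 6.25x
m=np.vstack([np.hstack([c(t,320,166,64,48),c(s,270,122,64,48)]),np.hstack([c(t,160,204,64,48),c(s,216,226,64,48)])])
cv2.imwrite('pics/m1.png',m)
f=1.5625
for n,u,z in (('orange',(295,355),41),('blue',(413,325),41),('dock',(533,296),50),('turq',(593,300),50),('bottle',(493,225),90),('marker',(452,387),6)):
    print(n,on_z('top',np.array(u)/f,z))
E
```

```text
orange [462.53  205.818  41.   ]
blue [516.751 -12.174  41.   ]
dock [ 568.79  -235.307   50.   ]
turq [ 560.747 -346.144   50.   ]
bottle [ 694.372 -158.196   90.   ]
marker [402.672 -85.843   6.   ]
```

View pics/m1.png

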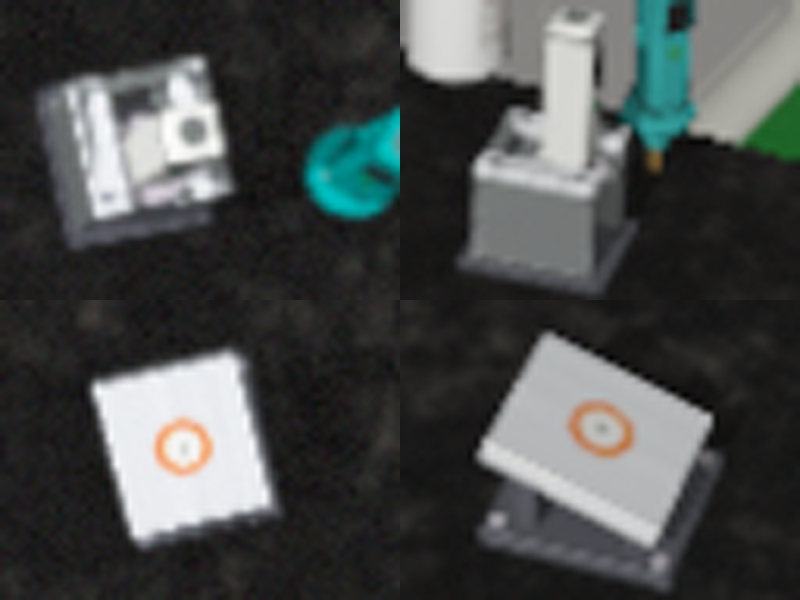

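The dock shows about 0.19 rad of yaw (mod 90°), with the probe near its middle. The mouth side isn't clear yet. The orange plate is lowest at its right side in the scene view. I'll fit the block's pose from its corners and look at the dock with the wrist camera.

```bash
cat >> h.py <<'E'
def down(yaw):
    c,s=np.cos(yaw),np.sin(yaw)
    return R.from_matrix(np.array([[c,s,0],[s,-c,0],[0,0,-1.]]))
def block(p,w=None):
    Rb=R.from_euler('z',p[2])*R.from_euler('y',-np.deg2rad(20))  # x up slope, z leans to -x
    return np.array([p[0],p[1],41.]),Rb
E
python3 - <<'E'
from h import *
from scipy.optimize import least_squares
T=np.array([[92,385],[240,350],[282,510],[138,545]])/1.; T=(T-[0,300])/6.25+[160,204]-0.4
S=np.array([[482,445],[548,333],[712,415],[655,525]])/1.; S=(S-[400,300])/6.25+[216,226]-0.4
sp_t=(np.array([183,447])-[0,300])/6.25+[160,204]-.4; sp_s=(np.array([602,428])-[400,300])/6.25+[216,226]-.4
W=np.array([[1,1],[1,-1],[-1,-1],[-1,1]])
for k in range(4):
    y0=0.27+k*np.pi/2
    def f(p):
        o,Rb=block(p); a=-k*np.pi/2; q=W@np.array([[np.cos(a),np.sin(a)],[-np.sin(a),np.cos(a)]])
        L=np.c_[q*[37,33],np.zeros(4)]
        P=np.vstack([o+Rb.apply(L),o])
        return np.r_[(proj('top',P)-np.vstack([T,sp_t])).ravel(),(proj('scene',P)-np.vstack([S,sp_s])).ravel()]
    r=least_squares(f,[462,206,y0]); print(k,r.x,r.cost)
env.reach([560,-232,270],down(0.19).as_quat())
T=wpose(); im=viewer.camera('wrist'); cv2.imwrite('pics/w1.png',cv2.resize(im,(800,600),interpolation=cv2.INTER_CUBIC)); np.save('T1.npy',T); print(env.read_state()['time_s'],env.read_state()['tool_pos'])
E
```

```text
0 [462.873 203.646   0.231] 3.4501808886924517
1 [462.88  203.747   1.789] 51.63977594084315
2 [463.144 203.872   3.275] 98.36438943342984
3 [463.115 203.695   4.867] 69.09948966252864
1.9417 [ 559.685 -232.951  270.089]
```

View pics/w1.png

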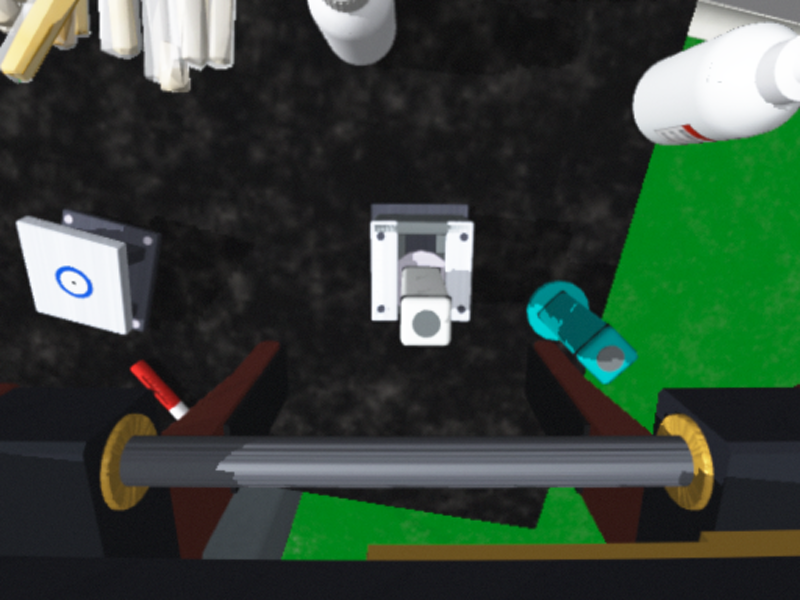

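```bash
python3 - <<'E'
from h import *
T=np.load('T1.npy'); f=1.5625
Rz=lambda P:np.array([[np.cos(.19),np.sin(.19)],[-np.sin(.19),np.cos(.19)]])@P[:2]
for n,u,z in (('plate TL',(371,205),5),('plate TR',(468,205),5),('lipTL',(371,222),61),('lipTR',(473,222),61),('lipBL',(373,320),61),('lipBR',(471,321),61),('top TL',(404,296),125),('top BL',(401,345),125),('probe dot',(426,323),125),('screws',(381,237),61),('screwBL',(380,310),61),('flange top edge',(422,251),52),('flange L',(399,265),52)):
    P=on_z('wrist',np.array(u)/f,z,T); print(n,P,Rz(P))
t=on_z('top',np.array([195,130])/6.25+[320,166],125); print('top-cam dot',t)
ps=on_z('scene',np.array([575,15-0])/6.25*1+[270-64,122],125); print(ps)
im=viewer.camera('wrist'); cv2.imwrite('pics/w2.png',cv2.resize(im[120:225,225:315],(686,800)[::1] if 0 else (514,600),interpolation=cv2.INTER_CUBIC))
E
```

```text
plate TL [ 599.963 -199.762    5.   ] [ 551.44  -309.476]
plate TR [ 613.057 -268.188    5.   ] [ 551.375 -379.143]
lipTL [ 594.249 -204.69    61.   ] [ 544.897 -313.236]
lipTR [ 605.896 -265.578   61.   ] [ 544.835 -375.228]
lipBL [ 533.055 -216.512   61.   ] [ 482.572 -313.288]
lipBR [ 544.159 -278.37    61.   ] [ 481.794 -376.13 ]
top TL [ 568.706 -230.102  125.   ] [ 515.015 -333.366]
top BL [ 543.2   -233.402  125.   ] [ 489.344 -331.789]
probe dot [ 557.046 -243.535  125.   ] [ 501.028 -344.356]
screws [ 586.404 -212.254   61.   ] [ 535.765 -319.182]
screwBL [ 540.465 -219.757   61.   ] [ 489.236 -317.874]
flange top edge [ 581.273 -239.194   52.   ] [ 525.639 -344.668]
flange L [ 569.642 -226.493   52.   ] [ 516.615 -329.999]
top-cam dot [ 565.163 -246.545  125.   ]
[ 573.083 -264.426  125.   ]
```

View pics/w2.png

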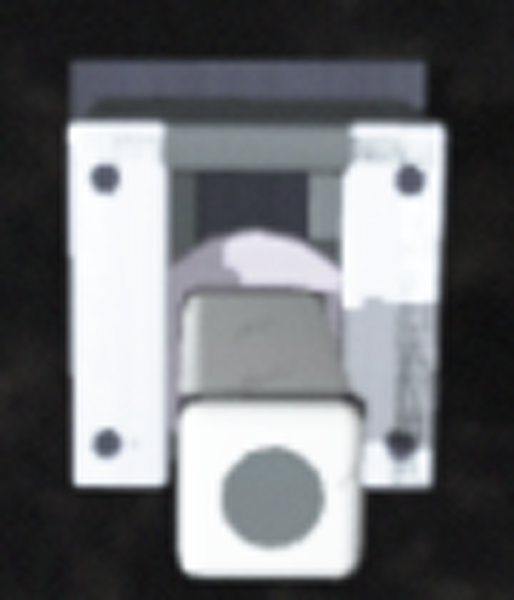

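The wrist crop shows a grey back wall between the lips at the image top, (165–350,125–170), and nothing across the bottom. So the mouth points along -x' (towards the robot) and the dock yaw is about 0.192. The dock origin is near x'=512, y'=-344.5, and the probe is about 8 mm towards the mouth. Next I'll check clearance and IK, then grasp.

```bash
cat >> h.py <<'E'
YAW=0.192
DX=np.array([np.cos(YAW),np.sin(YAW),0]); DY=np.array([-np.sin(YAW),np.cos(YAW),0])
BP=[462.9,203.7,0.231]
def tri(a,b):
    (o1,d1),(o2,d2)=a,b
    s=np.linalg.lstsq(np.c_[d1,-d2],o2-o1,rcond=None)[0]; p,q=o1+d1*s[0],o2+d2*s[1]
    return (p+q)/2,np.linalg.norm(p-q)
def tool_on(bp): 
    o,Rb=block(bp); return o,Rb.as_matrix()[:,2],R.from_matrix(Rb.as_matrix()*[1,-1,-1])
E
python3 - <<'E'
from h import *
f=1.5625; T=np.load('T1.npy')
print('turq top',tri(ray('scene',np.array([488,182])/f),ray('wrist',np.array([610,358])/f,T)))
print('probe top',tri(ray('scene',np.array([270+175/6.25,122+15/6.25])),ray('wrist',np.array([426,323])/f,T)),tri(ray('top',np.array([195,130])/6.25+[320,166]),ray('wrist',np.array([426,323])/f,T)))
P=on_z('wrist',np.array([426,323])/f,137,T); print('dot137',P)
o,n,Rt=tool_on(BP)
for h in (145,165,230): print(env.ik(o+n*h,Rt.as_quat()))
q=down(YAW).as_quat(); print(env.ik(P+[0,0,163-137],q), env.ik(P-75*DX+[0,0,163-137],q))
E
```

```text
turq top (array([ 557.597, -338.82 ,  124.867]), np.float64(3.5266451809299606))
probe top (array([ 561.642, -241.821,  138.649]), np.float64(0.95293822882811)) (array([ 562.514, -241.871,  143.132]), np.float64(0.5092855041373825))
dot137 [ 560.723 -242.272  137.   ]
[ 0.445  0.336  2.24  -0.317  0.235  2.08 ]
[ 0.449  0.284  2.244 -0.269  0.282  2.035]
[ 0.462  0.117  2.243 -0.182  0.448  1.953]
[-0.427  0.585  1.742 -0.     0.815  0.951] [-0.506  0.518  1.879 -0.     0.745  0.872]
```

```bash
python3 - <<'E'
from h import *
q=down(YAW).as_quat(); P=np.array([561.0,-242.2,0])
def st(m):
    s=env.read_state(); print(m,s['time_s'],s['tool_pos'],s['force'],s['wrist_torque'],s['width'],s['grip_force'])
set_gripper(52)
env.reach(P+[0,0,250],q); st('above')
print(env.move_l(P+[0,0,166],rate=100,f_stop=6)); st('down')
set_gripper(15); st('gripped')
T=wpose(); im=viewer.camera('wrist'); cv2.imwrite('pics/w3.png',cv2.resize(im,(800,600),interpolation=cv2.INTER_CUBIC)); np.save('T3.npy',T)
E
```

```text
above 2.9667 [ 560.229 -242.106  248.836] [ 0.632  0.693 -0.166] [ 0.032 -0.027  0.036] 51.96827556094989 0.0
False
down 3.9583 [ 561.408 -242.361  166.56 ] [ 0.955 -1.596 -0.601] [ 0.042  0.012 -0.024] 51.88389819723374 0.0
gripped 4.5083 [ 561.099 -242.224  166.245] [-0.638 -0.137  1.45 ] [ 0.068  0.047 -0.026] 23.951637839317673 29.991306960582733
```

View pics/w3.png

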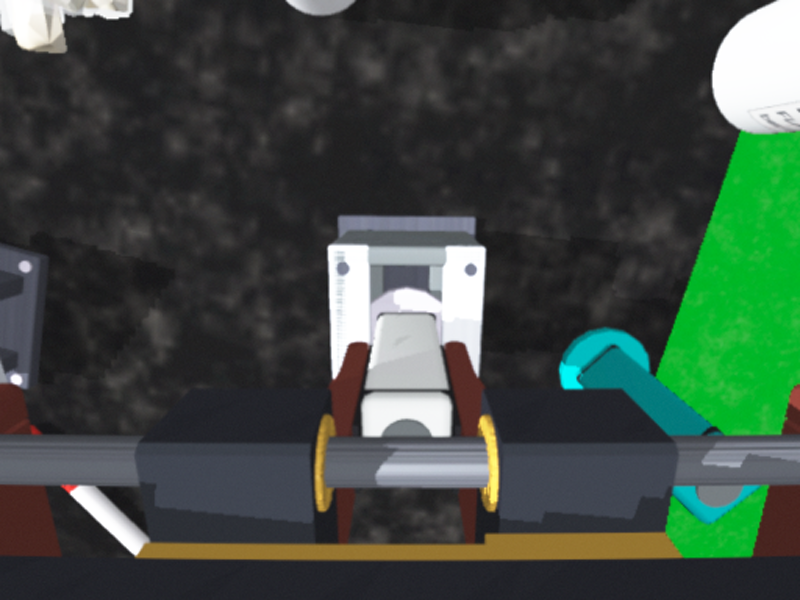

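The probe is gripped (width 24 mm, square, side force negligible), and the flange is visible under the lips at (405,298). Next I'll slide it out.

```bash
python3 - <<'E'
from h import *
def st(m):
    s=env.read_state(); print(m,s['time_s'],s['tool_pos'],s['force'],s['wrist_torque'],s['width'],s['grip_force'])
P=np.array([561.0,-242.2,166.0]); st('0')
env.move_l(P+[0,0,1.3],rate=10); st('lift')
for d in (20,45,78):
    print(env.move_l(P+[0,0,1.3]-d*DX,rate=60,f_stop=12)); st(d)
E
```

```text
0 4.5583 [ 561.111 -242.245  166.274] [-0.507  0.901  2.284] [0.049 0.112 0.002] 23.905711437052286 29.99143213033676
lift 4.8417 [ 560.855 -242.134  167.09 ] [0.536 0.356 0.201] [ 0.008 -0.023  0.041] 23.9570801054275 29.99075084924698
False
20 5.325 [ 541.057 -246.218  167.413] [ 0.384 -0.237 -1.305] [-0.016  0.003  0.018] 23.913518265226024 29.99075174331665
False
45 5.8917 [ 516.74  -250.95   167.432] [-0.765  0.427 -1.467] [-0.04   0.008 -0.05 ] 23.8199910957254 29.990759789943695
False
78 6.5917 [ 484.561 -257.316  167.498] [ 0.812  0.427 -1.408] [-0.036  0.044  0.059] 24.079681003155034 29.99075174331665
```

```bash
python3 - <<'E'
from h import *
def st(m):
    s=env.read_state(); print(m,s['time_s'],s['tool_pos'],s['force'],s['width'])
p=env.read_state()['tool_pos']
env.move_l([p[0],p[1],310],rate=150)
env.reach([440,0,330],down(0.2).as_quat())
o,n,Rt=tool_on(BP)
env.reach(o+n*(154.2+60),Rt.as_quat()); st('a')
env.move_l(o+n*(154.2+18),rot=Rt.as_quat(),rate=80); env.hold(0.3); st('b')
T=wpose(); im=viewer.camera('wrist'); np.save('T4.npy',T); np.save('im4.npy',im)
print('pred spot',proj('wrist',o,T),'pred tip',proj('wrist',o+n*18,T))
cv2.imwrite('pics/w4.png',cv2.resize(im[140:290,160:360],(800,600),interpolation=cv2.INTER_CUBIC))
cv2.imwrite('pics/s4.png',cv2.resize(viewer.camera('scene')[190:290,196:329],(798,600),interpolation=cv2.INTER_CUBIC))
E
```

```text
a 9.5667 [392.668 186.491 242.584] [ 0.4   -0.157 -0.385] 23.925163409887354
b 10.5417 [405.606 190.296 203.205] [-0.009 -0.718 -2.712] 23.818956335524256
pred spot [[259.961 192.232]] pred tip [[259.999 197.986]]
```

View pics/w4.png

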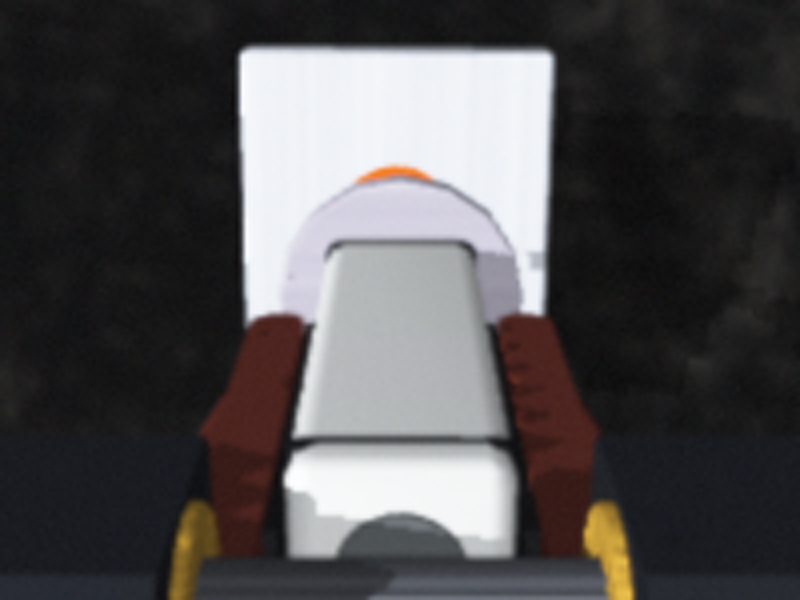

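View pics/s4.png

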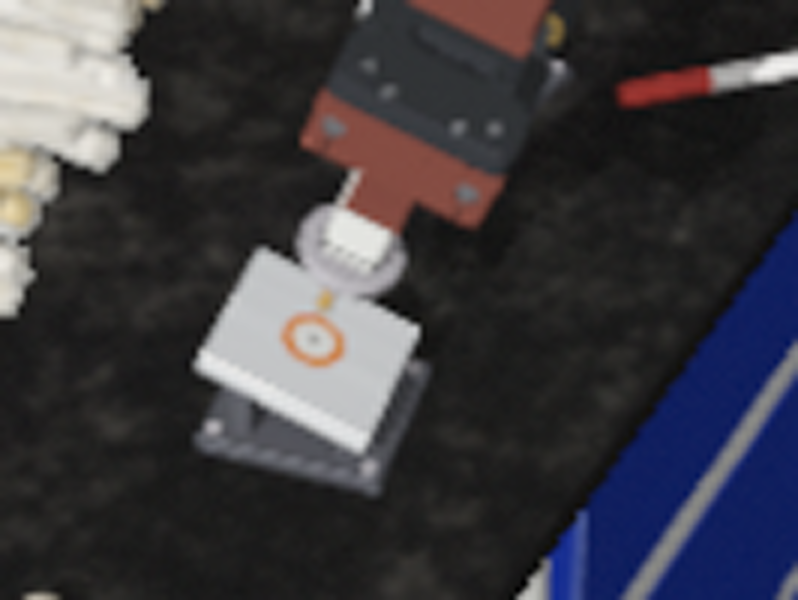

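The wrist crop shows the plate square with the view, its top edge from (241,49) to (554,49) and the ring top at (396,167). In the scene crop the brass tip is just above the ring at about (323,308), and the dot is at (314,338). I'll compare these with predictions.

```bash
python3 - <<'E'
from h import *
T=np.load('T4.npy'); o,Rb=block(BP); n=Rb.as_matrix()[:,2]
L=Rb.apply(np.array([[13,0,0],[37,33,0],[37,-33,0]]))+o
print('wrist crop pred ring top, corners',(proj('wrist',L,T)+.5-[160,140])*4)
s=env.read_state(); Rt=R.from_quat(s['orientation']).as_matrix(); tip=s['tool_pos']+Rt[:,2]*154.2
print('tip in spot frame',Rb.inv().apply(tip-o),'axis err',np.arccos(-Rt[:,2]@n))
Q=np.vstack([o,tip,o+Rb.apply([1,0,0]),o+Rb.apply([0,1,0])])
print('scene crop pred spot,tip, +1mm x,y',(proj('scene',Q)+.5-[196,190])*6)
E
```

```text
wrist crop pred ring top, corners [[401.868 152.319]
 [244.266  40.212]
 [559.508  40.257]]
tip in spot frame [ 0.215  0.099 18.246] axis err 0.0005720563753388634
scene crop pred spot,tip, +1mm x,y [[313.309 340.109]
 [326.581 312.316]
 [311.085 338.983]
 [312.479 341.78 ]]
```

Both views agree: the tip is about 2 mm too far up-slope and about 0.5 mm off in y. I'll correct that and press in small steps, watching the averaged force.

```bash
python3 - <<'E'
from h import *
o,n,Rt=tool_on(BP); _,Rb=block(BP); o=o+Rb.apply([-2.0,0.5,0])
def F():
    a=[]
    for _ in range(8): env.hold(0.03); a.append(env.read_state()['force'])
    return np.mean(a,0)
env.move_l(o+n*(154.2+6),rot=Rt.as_quat(),rate=40); b=F(); print('base',b)
for d in (2,0,-1.5,-3,-4.5,-6,-7.5,-9):
    hit=env.move_l(o+n*(154.2+d),rate=15,f_stop=6); f=F()-b
    s=env.read_state(); print(d,hit,s['time_s'],'Fn',f@n,f,(s['tool_pos']-o)@n-154.2)
    if hit or f@n>2.9: break
cv2.imwrite('pics/s5.png',cv2.resize(viewer.camera('scene')[190:290,196:329],(798,600),interpolation=cv2.INTER_CUBIC))
E
```

```text
base [-0.237 -0.201 -1.426]
2 False 12.05 Fn 0.01613872586195075 [ 0.163 -0.086  0.068] 2.0309392643453066
0 False 12.6 Fn 0.8043553488159095 [0.145 0.116 0.917] 0.0420518404363861
-1.5 False 13.1167 Fn 1.8652537229942758 [0.042 0.086 2.007] -1.4663378293095946
-3 False 13.6333 Fn 2.434732645706375 [0.131 0.602 2.688] -2.988644377237307
-4.5 False 14.15 Fn 2.94729748635019 [-0.059  0.467  3.155] -4.471639001793932
```

View pics/s5.png

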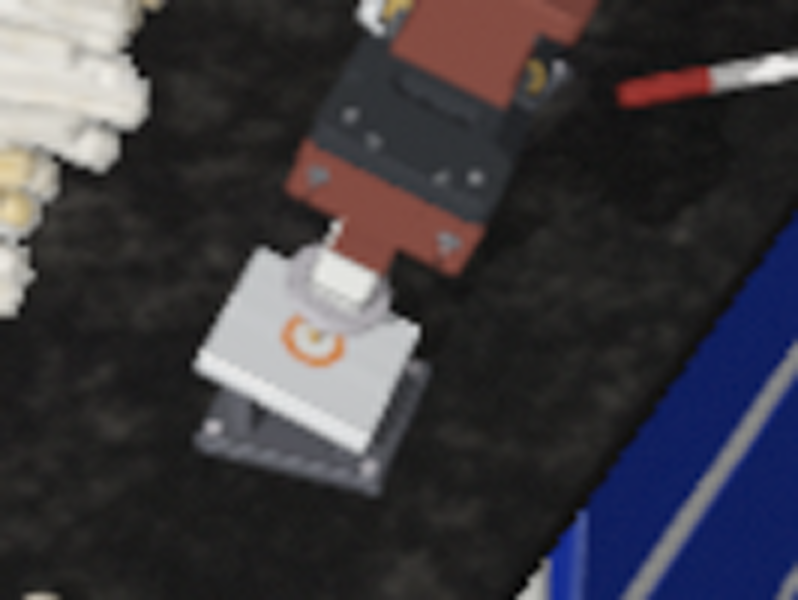

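The brass tip sits at about (316,336), in the middle of the ring (dot at (314,338)). The force is 2.95 N, which is about 4.9 mm of pin travel. I'll push 0.9 mm more and hand in.

```bash
python3 - <<'E'
from h import *
o,n,Rt=tool_on(BP); _,Rb=block(BP); o=o+Rb.apply([-2.0,0.5,0])
b=np.array([-0.237,-0.201,-1.426])
print(env.move_l(o+n*(154.2-5.4),rate=10,f_stop=5)); env.hold(0.5)
a=[]
for _ in range(8): env.hold(0.03); a.append(env.read_state()['force'])
print((np.mean(a,0)-b)@n, env.read_state()['grip_force'])
print(workorder.sign_off())
E
```

```text
False
3.027444203860025 29.99120056629181
the job is handed in; nothing more can be done
None
```

I handed the job in with the probe gripped and held on the orange spot. The last picture showed the tip within about 1 mm of the centre; the pin is about 5–6 mm in at about 3 N. I don't have the verdict, because the hand-in returned none.

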